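# Set the bar lights with three wireless push switches

### The job

Set the bar lights for the evening with the push switches on the worktop: press the key of the large round one first to wake the receiver, then the long oblong one for the shelf lights, then the square one for the picture light. Use only the fingertips and press lightly, until each key is fully in and stays in. Do not lift or shove the switches, and leave the small round all-off switch, the two shot glasses and the wine stopper alone.

Things in the scene. Friction and masses are not known exactly. Their poses are not given: they have to be found in the camera images.
- large_round: the large round switch: disc-shaped grey metal case 80 mm across, round white key 54 mm across. A loose, 0.4 kg wireless push switch with a rubber foot, lying on the worktop; case 20 mm high, the key stands 18 mm above it (top 38 mm above the worktop) while out, 11 mm above it when in. Origin at the centre of the underside, z up.
- large_round_top (a point): centre of the top face of the key of the large round switch; goes down with the key
- large_round_key (a joint): travel of that key in m: 0 = out, 0.007 = fully in. It moves at about 1.5 to 2 N, then meets its stop, and stays in by itself when let go. The cap of the key rides on a rubber cushion that gives about 1 mm while it is pushed in, and up to 8 mm (12 N) at the stop, beyond which it is hard, so push some 9 mm from first touch.
- oblong: the oblong switch: grey metal case 52 x 100 mm, long white key 30 x 78 mm, long side along its y axis. A loose, 0.4 kg wireless push switch with a rubber foot, lying on the worktop; case 20 mm high, the key stands 18 mm above it (top 38 mm above the worktop) while out, 11 mm above it when in. Origin at the centre of the underside, z up.
- oblong_top (a point): centre of the top face of the key of the oblong switch; goes down with the key
- oblong_key (a joint): travel of that key in m: 0 = out, 0.007 = fully in. It moves at about 1.5 to 2 N, then meets its stop, and stays in by itself when let go. The cap of the key rides on a rubber cushion that gives about 1 mm while it is pushed in, and up to 8 mm (12 N) at the stop, beyond which it is hard, so push some 9 mm from first touch.
- square: the square switch: grey metal case 72 x 72 mm, square white key 50 x 50 mm. A loose, 0.4 kg wireless push switch with a rubber foot, lying on the worktop; case 20 mm high, the key stands 18 mm above it (top 38 mm above the worktop) while out, 11 mm above it when in. Origin at the centre of the underside, z up.
- square_top (a point): centre of the top face of the key of the square switch; goes down with the key
- square_key (a joint): travel of that key in m: 0 = out, 0.007 = fully in. It moves at about 1.5 to 2 N, then meets its stop, and stays in by itself when let go. The cap of the key rides on a rubber cushion that gives about 1 mm while it is pushed in, and up to 8 mm (12 N) at the stop, beyond which it is hard, so push some 9 mm from first touch.
- small_round: the small round switch (all lights off, to be left alone): disc-shaped grey metal case 50 mm across, round white key 30 mm across. A loose, 0.2 kg wireless push switch with a rubber foot, lying on the worktop; case 20 mm high, the key stands 18 mm above it (top 38 mm above the worktop) while out, 11 mm above it when in. Origin at the centre of the underside, z up.
- small_round_top (a point): centre of the top face of the key of the small round switch; goes down with the key
- small_round_key (a joint): travel of that key in m: 0 = out, 0.007 = fully in. It moves at about 1.5 to 2 N, then meets its stop, and stays in by itself when let go. The cap of the key rides on a rubber cushion that gives about 1 mm while it is pushed in, and up to 8 mm (12 N) at the stop, beyond which it is hard, so push some 9 mm from first touch.
- shot_glass_a: clear shot glass, 48 mm across, 61 mm high, loose bystander in the middle between the switches; origin at the centre of its underside
- shot_glass_b: a second, equal shot glass, loose bystander farther from the robot; origin at the centre of its underside
- stopper: wine stopper standing on its cap, 41 mm across, 56 mm high, loose bystander nearest the robot; origin at the centre of its underside
Mind the look-alikes: they are no part of the job. Leave any green look-alike of the oblong alone.

How it is judged:
On the way, in this order (a step that is already met when the one before it is completed fails the run):
1. the large round key is pressed in (value of joint large_round_key above 0.005 m), for 0.1 s.
2. the oblong key is pressed in (value of joint oblong_key above 0.005 m), for 0.1 s.
3. the square key is pressed in (value of joint square_key above 0.005 m), for 0.1 s.
At the end, for the whole second after the job is handed in: the large round, oblong and square keys are in (5 of their 7 mm or more) and stay in, the small round key is out; the switches, glasses and stopper stand upright, at rest, within 15 mm of where they were (value of joint each of large_round_key, oblong_key, square_key above 0.005 m and value of joint small_round_key below 0.0025 m and distance of each of large_round, oblong, square, small_round, shot_glass_a, shot_glass_b, stopper from where it was at the start of the episode below 0.015 m and angle between each of large_round, oblong, square, small_round, shot_glass_a, shot_glass_b, stopper's own z axis and vertical below 0.1 rad and linear speed of each of large_round, oblong, square, small_round, shot_glass_a, shot_glass_b, stopper below 0.02 m/s); the robot touches nothing.
It fails at once if a key goes in before its turn: the oblong one before the large round one is in, or the square one before the oblong one is in ((value of joint oblong_key above 0.0025 m and value of joint large_round_key below 0.005 m) or (value of joint square_key above 0.0025 m and value of joint oblong_key below 0.005 m)).
It fails at once if the key of the small round switch is pressed (value of joint small_round_key above 0.0025 m).
It fails at once if a switch is pressed hard (over 25 N), or with the arm or the body of the gripper (over 3 N) (contact force between any of large_round, oblong, square, small_round and the fingers above 25 N or contact force between any of large_round, oblong, square, small_round and the arm above 3 N).
It fails at once if a switch is lifted, carried or shoved more than 15 mm, or tipped (distance of any of large_round, oblong, square, small_round from where it was at the start of the episode above 0.015 m or angle between any of large_round, oblong, square, small_round's own z axis and vertical above 0.2 rad).
It fails at once if a shot glass or the wine stopper is moved more than 15 mm or tipped (distance of any of shot_glass_a, shot_glass_b, stopper from where it was at the start of the episode above 0.015 m or angle between any of shot_glass_a, shot_glass_b, stopper's own z axis and vertical above 0.3 rad).
It also fails if it takes over 43 s, if anything falls off the work surface, if the arm or the gripper's body presses on something with over 40 N, if the wrist force passes 120 N, or if a joint passes its speed limit or range.

### The arm

A 6-joint arm with a two-finger parallel gripper is mounted at the origin on a cart in front of the work surface, level with it; the furniture and walls round the work are solid. World frame = base frame: x ahead of the robot, y to its left, z up, the work surface at z = 0. Lengths are in m, angles in rad, forces in N, time in s.
With the tool pointing down it reaches from about 0.325 to 0.85 m from the base axis. Payload 4.4 kg.
Tool frame: the origin (TCP) lies at the very end of the fingers, on their centre line; the grasp point (between the pads) lies 19 mm behind it; z points along the fingers, y is the line along which they close (so a half turn about z gives the same grasp; the last joint's range is limited). The gripper opens to 94 mm and grips with 3 to 60 N. Pads are 16 mm wide; open, the fingers measure 119 mm over their backs; the gripper's body (75 mm by 177 mm) begins 78 mm behind the grasp point.
Start: joints at [1.113, 0.207, 1.542, -0, 1.393, -0.15], TCP at [0.174, 0.548, 0.205] pointing down, gripper open.
Joint ranges: [-2.73, 2.73], [-0.86, 2.22], [0.23, 2.46], [-1.11, 4.25], [0.08, 2.63], [-2.82, 2.82]. Speed limits (rad/s): [2.79, 2.79, 3.14, 3.14, 3.14, 3.14].

### API

Orientations are given as a unit quaternion [w, x, y, z].
In Python, from bench import sense, read_camera, camera_model, job_done gives the robot as it stands. The module is installed in compiled form; this text tells all that it offers.
- The arm moves only by the tool servo_tool, never from a script. Its argument "increments" is one flat list of numbers, 7 for each row, row after row: the shift along the tool's x, y, z in m, then the turn, a rotation vector about the tool's x, y, z in degrees, then the opening, from -1 (shut) to 1 (fully open), so that 0 is half open. A call has 1 to 8 rows; each row is the pose to reach, as a shift and turn from the pose commanded when the call began, along the tool's axes at that moment; what a row does not reach only later rows make up. A row lasts 1/10 s, in which the tool goes at most 50 mm and 8.59 degrees, less where a joint would pass 70% of its speed; a pose out of reach is approached as far as the arm can. A call with a gripper value outside its range is refused whole. The fingers move at their own pace and stop on an object; "force" is the grip in N (left out, the last holds). Time passes only in rows, so rows that repeat a pose let the fingers close. It gives the time, the measured TCP pose, the force, the opening and the grip force at its end, in the units of the state.
- sense(): the state, without advancing time (a new reading comes with each control period).
- read_camera(name): name is "scene" or "top"; returns the picture (480x640x3 uint8, red, green, blue); there is no depth.
- camera_model(name): a dict with "fov_y" (degrees; the focal length in pixels is half the picture's height over the tangent of half this angle, whatever the lens; pixels are square), "cx", "cy" (the principal point, pixels), "extrinsics" (4x4, takes a point from camera to world coordinates). Camera axes: x right, y down, z forward; pixel columns grow to the right and rows downward; lengths in m; the calibration is good to about 2 mm. A picture is of the moment at which its call begins. camera_model takes no time and is no camera call.
- job_done(): hands the job in; it is judged then, once.
The state is a dict: "time_s": time; "joint_positions": joint angles; "joint_velocities": joint speeds; "joint_torque": joint torques, N m; "tool_pos": TCP position; "tool_rot": TCP orientation; "ft_force": force on the tool from outside, world axes, zero at the start; "ft_torque": the same for the moment, N m; "grip_width": finger opening in m; "grasp_force": force on a finger pad.
Only numpy, scipy, OpenCV 4.12 (cv2) and the standard library are available. Lean on these libraries where they do the work, as an engineer would, in place of code of your own. Each camera call takes 0.05 s, during which the arm holds its last target. There are 200 camera calls.

## Working session

There is one attempt and no reset: what is moved stays moved. The work goes in short steps, Python scripts to look and compute and a tool call to move; the robot and the scene stay as the last step left them, time stands still between calls to the robot, and variables do not carry over. Pictures are saved under pics/ and viewed, at most 10 in all, crops included, and the job is handed in when it is done.

Besides the shell and the picture viewer there is one more tool, called after ">>>" by a JSON object that holds its "fn" and its "kwargs", one argument or row to a line. servo_tool: Moves the arm, as the interface text tells. Its arguments: {"type":"object","properties":{"increments":{"type":"array"},"force":{"type":"number"}},"required":["increments"]}

```bash
mkdir -p pics; python3 - <<'E'
from bench import *
import cv2
for n in("scene","top"):
    cv2.imwrite(f"pics/{n}0.png",read_camera(n)[:,:,::-1]); print(n,camera_model(n))
s=sense();print(s["time_s"],s["tool_pos"],s["tool_rot"],s["grip_width"])
E
```

```text
scene {'fov_y': 53.55706300822654, 'cx': 316.9356877396242, 'cy': 242.80230508068274, 'extrinsics': array([[ 0.72881852, -0.5268943 ,  0.43727103,  0.05017946],
       [-0.68466403, -0.55365671,  0.47402469, -0.16103802],
       [-0.00766287, -0.64486172, -0.76426084,  0.88673243],
       [ 0.        ,  0.        ,  0.        ,  1.        ]])}
top {'fov_y': 51.02990494287414, 'cx': 314.81505929516493, 'cy': 237.56507825717915, 'extrinsics': array([[-0.00957687, -0.99559394,  0.09327911,  0.38582064],
       [-0.99993365,  0.01013213,  0.00548088,  0.32599791],
       [-0.00640184, -0.09322043, -0.99562491,  1.32036652],
       [ 0.        ,  0.        ,  0.        ,  1.        ]])}
0.1 [0.17335218 0.54751792 0.20445605] [-2.91715306e-04  1.52781023e-01  9.88259581e-01 -9.35457584e-04] 0.09392517760106446
```

View pics/top0.png

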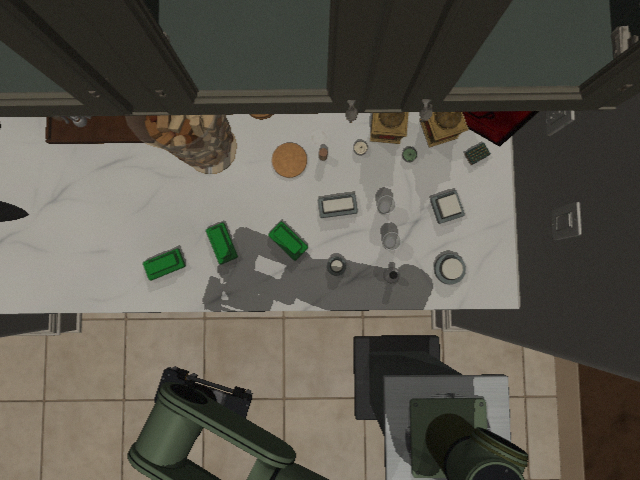

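View pics/scene0.png

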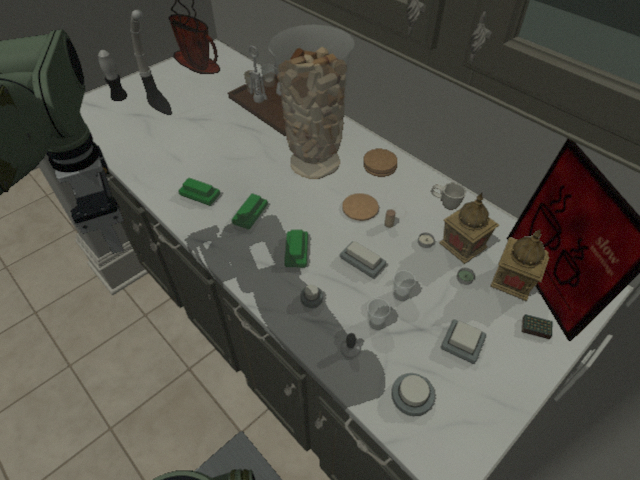

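Top picture: large round at (450,267), square (448,205), white/grey oblong (338,205), small round (337,265). The glasses are at (390,235) and (385,200), the stopper at (393,273). Candidates for the oblong are (338,205), which is white on grey, and the three green ones at (164,263), (221,243) and (288,239). Only (338,205) fits. I'll confirm it in a crop and locate everything in both cameras.

```bash
cat > h.py <<'E'
from bench import *
import numpy as np, cv2
def ray(n,u,v,z):
    m=camera_model(n);f=240/np.tan(np.radians(m["fov_y"]/2));T=m["extrinsics"]
    d=T[:3,:3]@np.array([(u-m["cx"])/f,(v-m["cy"])/f,1]);o=T[:3,3]
    return o+d*(z-o[2])/d[2]
def proj(n,p):
    m=camera_model(n);f=240/np.tan(np.radians(m["fov_y"]/2));T=m["extrinsics"]
    c=T[:3,:3].T@(np.array(p)-T[:3,3]);return c[:2]/c[2]*f+[m["cx"],m["cy"]]
E
python3 - <<'E'
from h import *
a=cv2.imread("pics/top0.png");b=cv2.imread("pics/scene0.png")
for n,img,seeds in(("top",a,dict(LR=(452,267),SQ=(449,205),OB=(338,204),SR=(337,265))),("scene",b,dict(LR=(415,389),SQ=(465,337),OB=(364,254),SR=(312,294)))):
    for k,(u,v) in seeds.items():
        fl=cv2.floodFill(img.copy(),np.zeros((482,642),np.uint8),(u,v),0,(14,)*3,(14,)*3,4|cv2.FLOODFILL_FIXED_RANGE|cv2.FLOODFILL_MASK_ONLY|(255<<8))
        c=fl[2][1:-1,1:-1];ys,xs=np.nonzero(c)
        r=cv2.minAreaRect(np.stack([xs,ys],1).astype(np.float32))
        w=[ray(n,*q,.038) for q in cv2.boxPoints(r)]
        e=[np.round(1000*np.linalg.norm(w[i]-w[i+1])) for i in(0,1)]
        d=w[1]-w[0] if e[0]>e[1] else w[2]-w[1]
        print(n,k,len(xs),np.round(r[0],1),np.round(ray(n,*r[0],.038),4),e,"long dir deg",np.round(np.degrees(np.arctan2(d[1],d[0]))))
for k,p,q in(("ga",(390,236),0),("gb",(385,201),0),("st",(393,273),0)): print(k,ray("top",*p,.03))
t=cv2.resize(a[120:310,240:500],None,fx=3,fy=3,interpolation=cv2.INTER_CUBIC);cv2.imwrite("pics/c.png",t)
E
```

```text
top LR 305 [452.  268.5] [ 0.4234 -0.015   0.038 ] [np.float64(46.0), np.float64(48.0)] long dir deg 178.0
top SQ 312 [449.5 205. ] [ 0.5866 -0.0142  0.038 ] [np.float64(45.0), np.float64(47.0)] long dir deg -164.0
top OB 287 [337.8 204.1] [0.592  0.2729 0.038 ] [np.float64(73.0), np.float64(26.0)] long dir deg -83.0
top SR 45 [336.5 263.5] [0.439  0.2784 0.038 ] [np.float64(23.0), np.float64(13.0)] long dir deg -91.0
scene LR 573 [414.2 388.7] [ 0.4242 -0.0166  0.038 ] [np.float64(51.0), np.float64(51.0)] long dir deg -94.0
scene SQ 65553 [327.6 230.1] [0.5814 0.3767 0.038 ] [np.float64(1634.0), np.float64(2370.0)] long dir deg -101.0
scene OB 65628 [327.6 230.1] [0.5814 0.3767 0.038 ] [np.float64(1634.0), np.float64(2370.0)] long dir deg -101.0
scene SR 12282 [267.6 280.7] [0.3831 0.3607 0.038 ] [np.float64(303.0), np.float64(925.0)] long dir deg -100.0
ga [0.5087917  0.13941131 0.03      ]
gb [0.60007803 0.15021972 0.03      ]
st [0.41364241 0.13397961 0.03      ]
```

View pics/c.png

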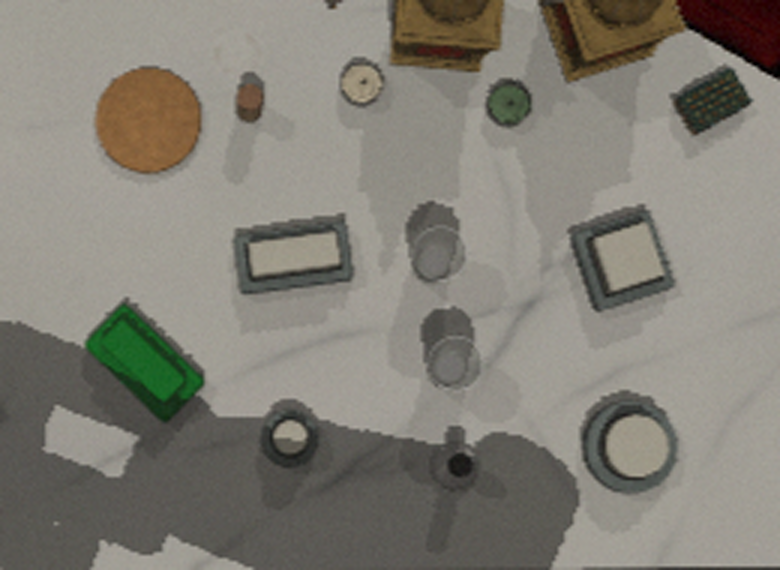

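The crop confirms it: the white-on-grey oblong at (338,205), square (449,205) and large round (452,268). Key sizes match, and the two cameras agree on the large round within 2 mm. Targets: LR (0.424,-0.016), OB (0.592,0.273), SQ (0.586,-0.014). Moving toward LR with the fingers shut.

>>> {"fn": "servo_tool", "kwargs": {
  "increments": [-0.033,-0.037,0,0,0,0,-1,-0.066,-0.074,0,0,0,0,-1,-0.1,-0.112,0.01,0,0,0,-1,-0.133,-0.149,0.02,0,0,0,-1,-0.166,-0.186,0.03,0,0,0,-1,-0.199,-0.223,0.04,0,0,0,-1,-0.232,-0.261,0.05,0,0,0,-1,-0.25,-0.282,0.06,0,0,0,-1],
  "force": 20
}}

```text
time_s: 0.9
tool_pos: [0.3273, 0.2013, 0.145]
tool_rot: [0.0, 0.154, 0.988, -0.0]
ft_force: [-0.6, 0.1, -0.5]
grip_width: 0.0335
grasp_force: 0.0
```

>>> {"fn": "servo_tool", "kwargs": {
  "increments": [-0.033,-0.037,0,0,0,0,-1,-0.066,-0.074,0,0,0,0,-1,-0.1,-0.112,0,0,0,0,-1,-0.133,-0.149,0.01,0,0,0,-1,-0.159,-0.179,0.03,0,0,0,-1,-0.159,-0.179,0.06,0,0,0,-1,-0.159,-0.179,0.075,0,0,0,-1,-0.159,-0.179,0.075,0,0,0,-1]
}}

```text
time_s: 1.7
tool_pos: [0.4214, -0.0147, 0.0678]
tool_rot: [-0.003, 0.153, 0.988, 0.0]
ft_force: [-0.3, 0.1, -0.7]
grip_width: 0.0
grasp_force: 0.0
```

```bash
python3 - <<'E'
from h import *
s=sense();print(s["time_s"],s["tool_pos"],s["grip_width"],s["ft_force"],proj("scene",s["tool_pos"]))
b=read_camera("scene");a=read_camera("top")
x=cv2.resize(b[300:460,310:530],None,fx=3,fy=3)[:,:,::-1]
cv2.imwrite("pics/d.png",x)
E
```

```text
1.7 [ 0.42141954 -0.01469756  0.06776124] 5.173416175717504e-07 [-0.2769425   0.06832195 -0.73556749] [414.89079038 382.26229905]
```

View pics/d.png

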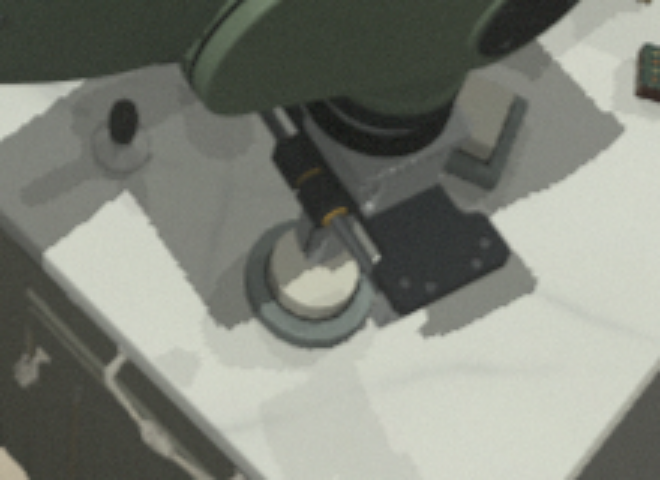

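Tip sits over the round white key at crop (310,250). Descending, then pressing slowly.

>>> {"fn": "servo_tool", "kwargs": {
  "increments": [0,0,0.012,0,0,0,-1,0,0,0.022,0,0,0,-1,0,0,0.025,0,0,0,-1,0,0,0.028,0,0,0,-1,0,0,0.03,0,0,0,-1,0,0,0.032,0,0,0,-1,0,0,0.034,0,0,0,-1,0,0,0.034,0,0,0,-1]
}}

```text
time_s: 2.6
tool_pos: [0.4245, -0.0149, 0.0365]
tool_rot: [0.0, 0.153, 0.988, 0.0]
ft_force: [-0.5, 0.8, 0.6]
grip_width: 0.0005
grasp_force: 0.4
```

>>> {"fn": "servo_tool", "kwargs": {
  "increments": [0,0,0.002,0,0,0,-1,0,0,0.003,0,0,0,-1,0,0,0.0045,0,0,0,-1,0,0,0.006,0,0,0,-1,0,0,0.007,0,0,0,-1,0,0,0.008,0,0,0,-1,0,0,0.008,0,0,0,-1,0,0,0.008,0,0,0,-1]
}}

```text
time_s: 3.4
tool_pos: [0.4247, -0.0149, 0.0287]
tool_rot: [0.0, 0.153, 0.988, -0.0]
ft_force: [0.3, 0.6, 3.7]
grip_width: 0.0006
grasp_force: 1.8
```

>>> {"fn": "servo_tool", "kwargs": {
  "increments": [0,0,0.001,0,0,0,-1,0,0,0.002,0,0,0,-1,0,0,0.002,0,0,0,-1,0,0,0.002,0,0,0,-1]
}}

```text
time_s: 3.8
tool_pos: [0.4246, -0.0149, 0.0268]
tool_rot: [0.0, 0.153, 0.988, -0.0]
ft_force: [-0.6, 0.3, 6.7]
grip_width: 0.0006
grasp_force: 3.2
```

Force slope is 1.5 N/mm, so the key is at its stop. Lift and travel to the oblong.

>>> {"fn": "servo_tool", "kwargs": {
  "increments": [0,0,-0.01,0,0,0,-1,0,0,-0.05,0,0,0,-1,0,0,-0.095,0,0,0,-1,-0.011,0.049,-0.095,0,0,0,-1,-0.021,0.097,-0.095,0,0,0,-1,-0.032,0.145,-0.095,0,0,0,-1,-0.043,0.193,-0.095,0,0,0,-1,-0.053,0.24,-0.095,0,0,0,-1]
}}

```text
time_s: 4.6
tool_pos: [0.5474, 0.1996, 0.1212]
tool_rot: [-0.0, 0.153, 0.988, -0.0]
ft_force: [-0.2, -1.1, 1.3]
grip_width: 0.0005
grasp_force: 0.0
```

>>> {"fn": "servo_tool", "kwargs": {
  "increments": [-0.01,0.044,0,0,0,0,-1,-0.0195,0.085,0,0,0,0,-1,-0.0195,0.085,0.02,0,0,0,-1,-0.0195,0.085,0.045,0,0,0,-1,-0.0195,0.085,0.06,0,0,0,-1,-0.0195,0.085,0.06,0,0,0,-1]
}}

```text
time_s: 5.2
tool_pos: [0.5885, 0.2719, 0.0578]
tool_rot: [-0.003, 0.153, 0.988, -0.002]
ft_force: [-0.8, 0.6, -0.6]
grip_width: 0.0002
grasp_force: 0.0
```

```bash
python3 - <<'E'
from h import *
s=sense();print(s["time_s"],s["tool_pos"],s["grip_width"],s["ft_force"],proj("scene",s["tool_pos"])-[260,200])
b=read_camera("scene")
cv2.imwrite("pics/e.png",cv2.resize(b[200:440,250:530],None,fx=2.5,fy=2.5)[:,:,::-1])
E
```

```text
5.2 [0.58846428 0.27192618 0.05777164] 0.0002175774821589591 [-0.8459298   0.58436563 -0.56976599] [102.19575038  47.77521828]
```

View pics/e.png

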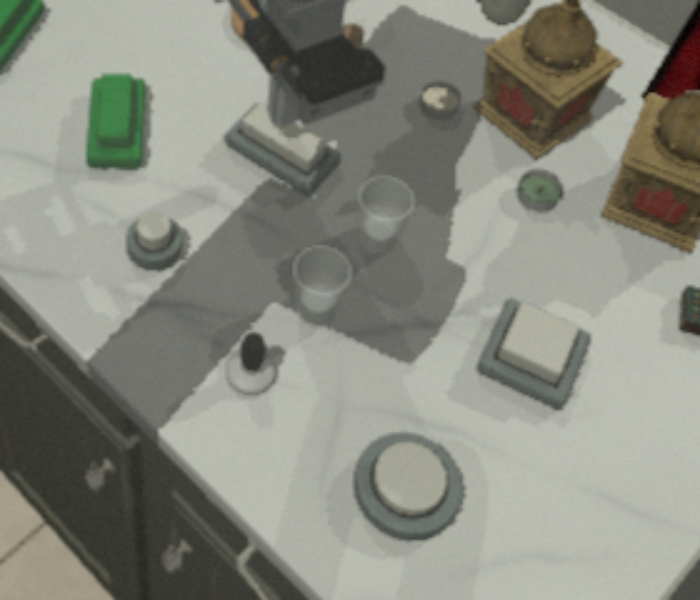

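The large round key is visibly lower than the others. The tip is over the oblong key, at crop (280,120). Press.

>>> {"fn": "servo_tool", "kwargs": {
  "increments": [0,0,0.01,0,0,0,-1,0,0,0.019,0,0,0,-1,0,0,0.022,0,0,0,-1,0,0,0.024,0,0,0,-1,0,0,0.026,0,0,0,-1,0,0,0.028,0,0,0,-1,0,0,0.03,0,0,0,-1,0,0,0.03,0,0,0,-1]
}}

```text
time_s: 6.05
tool_pos: [0.5918, 0.2731, 0.0314]
tool_rot: [0.0, 0.153, 0.988, 0.0]
ft_force: [-0.3, -0.6, 1.3]
grip_width: 0.0004
grasp_force: 0.5
```

>>> {"fn": "servo_tool", "kwargs": {
  "increments": [0,0,0.001,0,0,0,-1,0,0,0.002,0,0,0,-1,0,0,0.003,0,0,0,-1,0,0,0.004,0,0,0,-1,0,0,0.004,0,0,0,-1,0,0,0.004,0,0,0,-1]
}}

```text
time_s: 6.65
tool_pos: [0.5919, 0.2731, 0.028]
tool_rot: [0.0, 0.153, 0.988, 0.0]
ft_force: [-1.2, 0.3, 4.2]
grip_width: 0.0005
grasp_force: 2.4
```

>>> {"fn": "servo_tool", "kwargs": {
  "increments": [0,0,0.001,0,0,0,-1,0,0,0.002,0,0,0,-1,0,0,0.002,0,0,0,-1,0,0,0.002,0,0,0,-1]
}}

```text
time_s: 7.05
tool_pos: [0.5919, 0.2732, 0.0263]
tool_rot: [0.0, 0.153, 0.988, 0.0]
ft_force: [-2.1, -1.8, 7.6]
grip_width: 0.0006
grasp_force: 3.6
```

>>> {"fn": "servo_tool", "kwargs": {
  "increments": [0,0,-0.01,0,0,0,-1,0,0,-0.05,0,0,0,-1,0,0,-0.095,0,0,0,-1,-0.0135,-0.046,-0.095,0,0,0,-1,-0.027,-0.092,-0.095,0,0,0,-1,-0.041,-0.138,-0.095,0,0,0,-1,-0.0545,-0.184,-0.095,0,0,0,-1,-0.068,-0.23,-0.095,0,0,0,-1]
}}

```text
time_s: 7.85
tool_pos: [0.5865, 0.0318, 0.1202]
tool_rot: [-0.0, 0.153, 0.988, 0.0]
ft_force: [0.5, 0.3, -1.0]
grip_width: 0.0004
grasp_force: 0.0
```

>>> {"fn": "servo_tool", "kwargs": {
  "increments": [-0.0137,-0.0455,0,0,0,0,-1,-0.0137,-0.0455,0.02,0,0,0,-1,-0.0137,-0.0455,0.045,0,0,0,-1,-0.0137,-0.0455,0.06,0,0,0,-1,-0.0137,-0.0455,0.06,0,0,0,-1]
}}

```text
time_s: 8.35
tool_pos: [0.5835, -0.0136, 0.0573]
tool_rot: [-0.003, 0.153, 0.988, 0.0]
ft_force: [-0.4, 0.4, -0.5]
grip_width: 0.0004
grasp_force: 0.0
```

```bash
python3 - <<'E'
from h import *
s=sense();print(s["time_s"],s["tool_pos"],s["grip_width"],s["ft_force"])
b=read_camera("scene")
cv2.imwrite("pics/f.png",cv2.resize(b[200:440,250:530],None,fx=2.5,fy=2.5)[:,:,::-1])
E
```

```text
8.35 [ 0.58353499 -0.01360668  0.05734484] 0.0003588160001577706 [-0.411347    0.43758731 -0.53662029]
```

View pics/f.png

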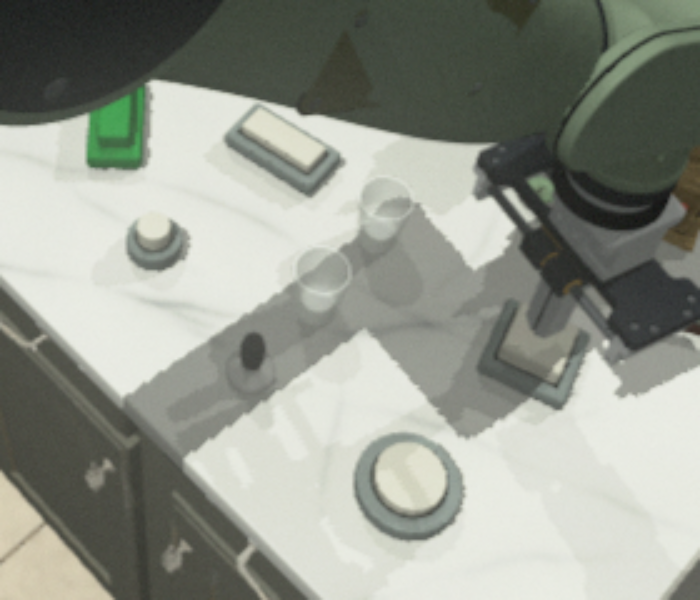

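The oblong and large round keys are both low. The tip is over the square key, at crop (545,330). Press.

>>> {"fn": "servo_tool", "kwargs": {
  "increments": [0,0,0.01,0,0,0,-1,0,0,0.019,0,0,0,-1,0,0,0.022,0,0,0,-1,0,0,0.024,0,0,0,-1,0,0,0.026,0,0,0,-1,0,0,0.028,0,0,0,-1,0,0,0.03,0,0,0,-1,0,0,0.03,0,0,0,-1]
}}

```text
time_s: 9.2
tool_pos: [0.5865, -0.0141, 0.0304]
tool_rot: [0.0, 0.153, 0.988, 0.0]
ft_force: [-0.4, 0.7, 1.3]
grip_width: 0.0005
grasp_force: 0.6
```

>>> {"fn": "servo_tool", "kwargs": {
  "increments": [0,0,0.001,0,0,0,-1,0,0,0.002,0,0,0,-1,0,0,0.003,0,0,0,-1,0,0,0.004,0,0,0,-1,0,0,0.004,0,0,0,-1,0,0,0.004,0,0,0,-1]
}}

```text
time_s: 9.8
tool_pos: [0.5866, -0.0142, 0.0271]
tool_rot: [0.0, 0.153, 0.988, 0.0]
ft_force: [-2.4, 2.3, 6.3]
grip_width: 0.0002
grasp_force: 3.0
```

>>> {"fn": "servo_tool", "kwargs": {
  "increments": [0,0,0.001,0,0,0,-1,0,0,0.0015,0,0,0,-1,0,0,0.0015,0,0,0,-1,0,0,0.0015,0,0,0,-1]
}}

```text
time_s: 10.2
tool_pos: [0.5866, -0.0142, 0.026]
tool_rot: [0.0, 0.153, 0.988, 0.0]
ft_force: [-2.8, 0.8, 8.0]
grip_width: 0.0006
grasp_force: 3.9
```

Lift well clear and check.

>>> {"fn": "servo_tool", "kwargs": {
  "increments": [0,0,-0.01,0,0,0,-1,0,0,-0.04,0,0,0,-1,0,0,-0.08,0,0,0,-1,0,0,-0.1,0,0,0,-1,0.035,0,-0.1,0,0,0,-1,0.07,0,-0.1,0,0,0,-1,0.1,0,-0.1,0,0,0,-1,0.1,0,-0.1,0,0,0,-1]
}}

```text
time_s: 11.0
tool_pos: [0.4868, 0.017, 0.1239]
tool_rot: [-0.002, 0.152, 0.988, -0.0]
ft_force: [0.2, 0.3, -1.1]
grip_width: 0.0006
grasp_force: 0.0
```

>>> {"fn": "servo_tool", "kwargs": {
  "increments": [0,0.04,0,0,0,0,-1,0,0.08,0,0,0,0,-1,0,0.12,0,0,0,0,-1,0,0.15,0,0,0,0,-1,0,0.15,0,0,0,0,-1,0,0.15,0,0,0,0,-1]
}}

```text
time_s: 11.6
tool_pos: [0.5368, 0.159, 0.1247]
tool_rot: [0.0, 0.152, 0.988, -0.0]
ft_force: [-0.1, 0.3, -0.1]
grip_width: 0.0007
grasp_force: 0.0
```

```bash
python3 - <<'E'
from h import *
s=sense();print(s["time_s"],s["tool_pos"],s["ft_force"],abs(s["joint_velocities"]).max())
b=read_camera("scene")
cv2.imwrite("pics/g.png",cv2.resize(b[200:440,250:530],None,fx=2.5,fy=2.5)[:,:,::-1])
E
```

```text
11.6 [0.53675293 0.15897493 0.12469183] [-0.10589999  0.29570906 -0.11175663] 0.0286045539062577
```

View pics/g.png

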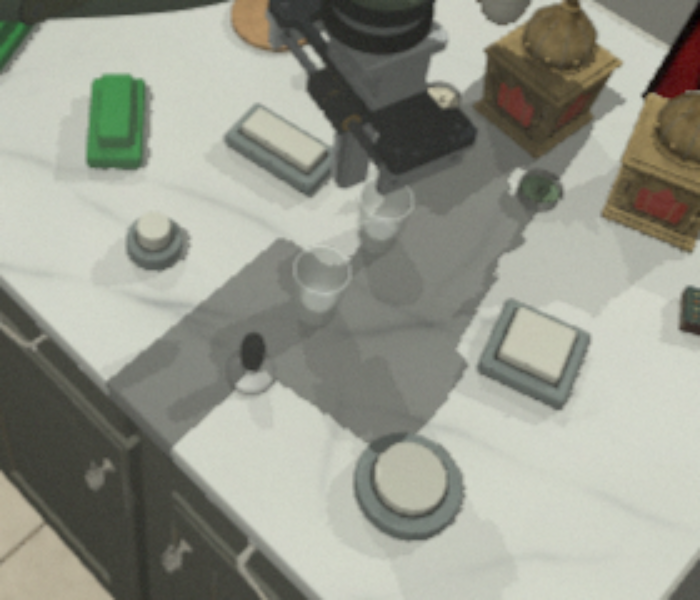

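All three keys are low: oblong (290,140), square (540,345), large round (410,480). The small round is still out at (155,230), nothing has moved, and the tool is clear at z = 0.125.

```bash
python3 -c "
from bench import *
print(job_done())"
```

```text
the job is handed in; nothing more can be done
None
```

I pressed the large round, oblong and square keys in that order and all three stayed in; nothing else was touched, and the job is handed in (the tool gave no verdict).

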